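# Press a relay home in the pogo-pin test fixture

## Task

Test the blue cube relay that lies on the bench: set it upright in the square pocket of the grey test fixture and let go of it, then shut the fixture's clear lid until it snaps past its catch. Then press the red knob on the lid down until the relay is fully home on its seat, and finish the program while your fingertips still hold it pressed there; about 15 N is plenty, and over 40 N would damage the contacts. Leave the other components on the bench alone.

Things in the scene. Friction and masses are not known exactly. Their poses are not given: they have to be found in the camera images.
- relay: the relay: a blue cube-like block 28 x 28 mm, 26 mm high (about 30 g), upright on the bench; origin at the centre of its underside, z up. It may go into the pocket in any of its four quarter turns. On the way to the fixture stands a hot-air gun in its holder, up to 0.33 m high, at x below 0.43 m and y near -0.1 m: pass over or behind it
- test_fixture: the grey test fixture, fixed to the bench, 156 (x) x 112 (y) mm, enclosure top 40 mm above the bench; origin on the bench under the pocket's centre, x from its front panel (sockets, lamp) to the lid hinge at the back, z up. A catch post, 14 x 26 mm, stands 60 mm in front of the pocket's centre up to 79 mm above the bench; hinge cheeks 62 mm behind it at y = +-46 mm, up to 85 mm
- nest_seat (a point): centre of the seat, the fixed hard stop at the bottom of the pocket, 40 mm above the bench (axes as the fixture). The pocket is 31 x 31 mm, square to the fixture's x and y, in a black plate 74 x 74 mm whose top is 12 mm above the seat, with a 2 mm chamfer at its mouth
- contact_head (a joint): how far the red sprung contact head (22 mm square, brass pins) in the pocket is pressed down, m: 0 up, when its top is 6 mm above the seat and carries the relay there; 0.006 when the relay has met the seat and goes no farther. Its spring takes 2 N to start and 8 N at 0.006
- lid (a joint): angle of the clear lid, rad: 0 shut, 1.95 fully open (past upright, leaning back, edge 0.22 m above the bench). 80 mm wide, 138 mm from hinge to front edge; stays where it is left (stiff hinge, about 0.2 N m). Near 0.09 its striker meets a sprung ball-nose pin in the catch post; some 8 N on the front bar snaps it past to 0, where the pin keeps it
- lid_hinge (a point): centre of the lid's hinge axis, 62 mm behind the pocket's centre and 83 mm above the bench; its axes turn with the lid: y along the hinge, -x from the hinge to the lid's front edge, z out of the lid's outer (when shut, upper) face. That face of the clear plate is at z = 3 mm
- lid_front (a point): point on the outer face of the lid's metal front bar, in the middle of its width, 122 mm from the hinge axis (axes as lid_hinge): the place to push. 88 mm above the bench when shut. The bar is 80 mm wide and runs from 111 to 138 mm from the hinge, with a small black finger lip at its edge
- knob_top (a point): centre of the top of the red round knob (32 mm diameter, 12 mm thick) of the pusher, 62 mm from the hinge; z is the knob's axis, out of the lid. With the lid shut it is straight above the pocket's centre, 112 mm above the bench; pressed 3 mm the pusher meets the relay, pressed 9 mm (103 mm above the bench) the relay is on the seat
- pusher: the pusher: red knob, stem and foot in one, sliding through the lid on a light return spring (1 N at the top, 2.4 N when pressed 9 mm); origin at the middle of the foot's lower face, z along the stem to the knob. Holding the relay on the seat takes about 11 N on the knob in all; any more rests on the hard stop
- transformer: bystander: small brown transformer 37 x 56 x 37 mm, on the bench near the relay
- fuse_holder: bystander: black fuse holder with an orange top, 18 x 52 x 23 mm, on the bench near the relay
- terminal_strip: bystander: white six-way terminal strip 16 x 62 x 16 mm, on the bench near the relay
Things that resemble listed ones, but are neither listed nor needed, are in the scene too. What is shaped like the relay but orange is not meant.

How it is judged:
By the outcome, as a careful person would: the job done as asked, in the order asked, and still so for the second after the job is handed in, while the arm keeps its last pose, push and grip.
It also fails if it takes over 69 s, if anything falls off the work surface, if the arm or the gripper's body presses on something with over 40 N, if the wrist force passes 120 N, or if a joint passes its speed limit or range.

## Robot

A 6-joint arm with a two-finger parallel gripper is mounted at the origin on a cart in front of the work surface, level with it; the furniture and walls round the work are solid. World frame = base frame: x ahead of the robot, y to its left, z up, the work surface at z = 0. Lengths are in m, angles in rad, forces in N, time in s.
With the tool pointing down it reaches from about 0.25 to 0.85 m from the base axis. Payload 12.5 kg.
Tool frame: the origin (TCP) lies midway between the tips of the shut fingers; the grasp point (between the pads) lies 19 mm behind it; z points along the fingers, y is the line along which they close (so a half turn about z gives the same grasp; the last joint's range is limited). The gripper opens to 93 mm and grips with 3 to 60 N. Pads are 15 mm wide; open, the fingers measure 128 mm over their backs; the gripper's body (75 mm by 188 mm) begins 65 mm behind the grasp point.
Start: joints at [-1.365, 0.351, 1.652, -0, 1.139, -0.085], TCP at [0.158, -0.527, 0.219] pointing down, gripper open.
Joint ranges: [-2.75, 2.75], [-0.79, 2.1], [0.01, 2.65], [-1.57, 4.71], [0.07, 3.14], [-2.87, 2.87]. Speed limits (rad/s): [2.22, 2.22, 2.79, 3.14, 3.14, 3.14].

## Interface

Orientations are given as a 3x3 rotation matrix whose columns are the frame's x, y, z axes.
In Python, from bench import monitor, cams, ticket gives the robot as it stands. The module is installed in compiled form; this text tells all that it offers.
- The arm moves only by the tool move_arm, never from a script. Its argument "commands" is a list of rows, each a list of 3 entries, a list of its own where there are three numbers: the shift along the tool's x, y, z in m, then the turn about the tool's z in rad, then the closure, from -1 (fully open) to 1 (shut). In form: [[[dx, dy, dz], yaw, jaw], ...]. A call has exactly 5 rows; each row shifts and turns the commanded pose from where the row before left it, along the tool's axes as they then stand; what a row does not reach is not made up. A row lasts 1/10 s, in which the tool goes at most 50 mm and 8.59 degrees, less where a joint would pass 70% of its speed; a pose out of reach is approached as far as the arm can. A call is refused whole if a number of a shift passes 0.05 or a number of a turn 0.15, either way. A call with a gripper value outside its range is refused whole. The fingers move at their own pace and stop on an object; "squeeze" is the grip in N (left out, the last holds). Time passes only in rows, so rows that do not move let the fingers close, or fill a call up. It gives the time, the measured TCP pose, the force, the opening and the grip force at its end, in the units of the state.
- monitor.observe(): the state, without advancing time (a new reading comes with each control period).
- cams.capture(name): name is "side" or "top"; returns a dict with "color" (420x560x3 uint8, red, green, blue), "K" (3x3 intrinsics, pixels), "rvec" (rotation vector, rad) and "tvec" (3), from world to camera coordinates, as OpenCV has them. Camera axes: x right, y down, z forward; pixel columns grow to the right and rows downward; lengths in m; the calibration is good to about 2 mm. A picture is of the moment at which its call begins. There is no depth.
- ticket.sign_off(): hands the job in; it is judged then, once.
The state is a dict: "clock": time; "q": joint angles; "joint_vel": joint speeds; "tau": joint torques, N m; "ee_pos": TCP position; "orientation": TCP orientation; "wrist_force": force on the tool from outside, world axes, zero at the start; "moment": the same for the moment, N m; "finger_gap": opening from 0.0 (shut) to 1.0 (fully open); "finger_force": force on a finger pad.
Only numpy, scipy, OpenCV 4.12 (cv2) and the standard library are available. Lean on these libraries where they do the work, as an engineer would, in place of code of your own. Each camera call takes 0.05 s, during which the arm holds its last target. There are 200 camera calls.

## Working session

There is one attempt and no reset: what is moved stays moved. The work goes in short steps, Python scripts to look and compute and a tool call to move; the robot and the scene stay as the last step left them, time stands still between calls to the robot, and variables do not carry over. Pictures are saved under pics/ and viewed, at most 10 in all, crops included, and the job is handed in when it is done.

Besides the shell and the picture viewer there is one more tool, called after ">>>" as a command line: name --argument value ..., lists and objects as JSON in quotes. move_arm: Moves the arm, as the interface text tells. Its arguments: {"type":"object","properties":{"commands":{"type":"array","items":{"type":"array"}},"squeeze":{"type":"number"}},"required":["commands"]}

```bash
mkdir -p pics
cat > h.py <<'E'
import numpy as np,cv2
from bench import monitor,cams,ticket
def cap(n,save=None):
    c=cams.capture(n)
    if save: cv2.imwrite('pics/'+save,c['color'][:,:,::-1])
    return c
def ray(c,u,v):
    R=cv2.Rodrigues(np.array(c['rvec'],float))[0];t=np.array(c['tvec'],float).ravel()
    d=R.T@np.linalg.inv(c['K'])@np.array([u,v,1.]);return -R.T@t,d/np.linalg.norm(d)
def onz(c,u,v,z):
    o,d=ray(c,u,v);return o+d*(z-o[2])/d[2]
def tri(c1,p1,c2,p2):
    o1,d1=ray(c1,*p1);o2,d2=ray(c2,*p2)
    s=np.linalg.lstsq(np.c_[d1,-d2],o2-o1,rcond=None)[0]
    a=o1+s[0]*d1;b=o2+s[1]*d2;return (a+b)/2,np.linalg.norm(a-b)
def proj(c,p): return cv2.projectPoints(np.array(p,float).reshape(-1,3),np.array(c['rvec'],float),np.array(c['tvec'],float),c['K'],None)[0].reshape(-1,2)
E
python3 - <<'E'
from h import *
np.set_printoptions(precision=3,suppress=True)
for n in('side','top'):
    c=cap(n,n+'1.png');print(n,ray(c,280,210),c['K'][0,0])
    hsv=cv2.cvtColor(c['color'],cv2.COLOR_RGB2HSV)
    for nm,lo,hi in(('blue',(100,90,40),(130,255,255)),('red',(0,150,60),(6,255,255)),('red2',(172,150,60),(180,255,255))):
        k,l,s,ce=cv2.connectedComponentsWithStats(cv2.inRange(hsv,lo,hi))
        print(nm,[(s[i].tolist(),ce[i].round(1).tolist()) for i in range(1,k) if s[i,4]>30])
s=monitor.observe();print(s)
E
```

```text
side (array([ 0.339, -0.693,  0.655]), array([ 0.213,  0.733, -0.646])) 439.3750759543187
blue [([332, 121, 23, 34, 584], [342.2, 138.3]), ([409, 127, 21, 9, 136], [419.9, 130.9]), ([300, 183, 16, 17, 199], [307.3, 191.2]), ([460, 194, 16, 14, 115], [467.5, 202.2]), ([507, 271, 14, 11, 59], [514.1, 276.6]), ([524, 275, 10, 16, 79], [527.7, 282.3]), ([499, 286, 6, 9, 40], [501.6, 290.1])]
red [([339, 88, 15, 16, 214], [345.8, 95.4]), ([552, 133, 8, 7, 41], [556.3, 136.1]), ([115, 143, 12, 5, 37], [120.4, 145.1]), ([426, 214, 13, 10, 31], [431.9, 218.2]), ([423, 217, 12, 10, 32], [428.2, 221.5]), ([532, 312, 7, 7, 32], [535.2, 314.9]), ([355, 321, 18, 21, 226], [363.2, 330.5]), ([301, 325, 18, 16, 131], [309.0, 332.2])]
red2 []
top (array([ 0.48 , -0.056,  1.198]), array([ 0.065, -0.01 , -0.998])) 468.1795990484498
blue [([61, 8, 10, 8, 49], [65.8, 11.4]), ([88, 23, 9, 10, 51], [92.3, 27.2]), ([69, 25, 12, 11, 80], [74.3, 29.5]), ([170, 25, 6, 26, 102], [172.5, 37.4]), ([169, 121, 17, 17, 122], [178.4, 130.4]), ([218, 177, 12, 12, 108], [223.2, 182.7])]
red [([20, 0, 20, 19, 100], [29.4, 9.9]), ([181, 50, 39, 51, 498], [195.6, 69.4]), ([24, 62, 24, 21, 136], [36.3, 71.6]), ([211, 70, 9, 15, 38], [215.3, 76.7]), ([200, 90, 17, 12, 57], [206.8, 97.2]), ([154, 104, 15, 15, 180], [160.9, 110.9]), ([373, 232, 8, 7, 37], [375.9, 234.9])]
red2 []
{'clock': 0.1, 'q': array([-1.365,  0.351,  1.652,  0.   ,  1.139, -0.085]), 'joint_vel': array([-0.001, -0.002, -0.   ,  0.001, -0.   , -0.002]), 'tau': array([  0.001, -49.803, -28.57 ,   0.07 ,   0.024,  -0.   ]), 'ee_pos': array([ 0.158, -0.527,  0.218]), 'orientation': array([[ 0.958,  0.287, -0.   ],
       [ 0.287, -0.958,  0.001],
       [ 0.   , -0.001, -1.   ]]), 'wrist_force': array([ 0.121,  0.01 , -0.368]), 'moment': array([ 0.019, -0.04 ,  0.018]), 'finger_force': 0.0, 'finger_gap': 1.0025057741632522}
```

View pics/side1.png

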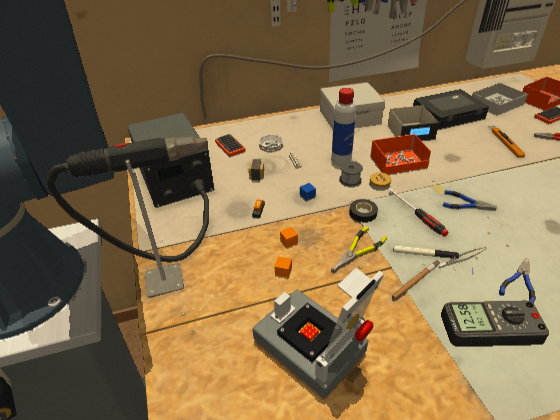

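View pics/top1.png

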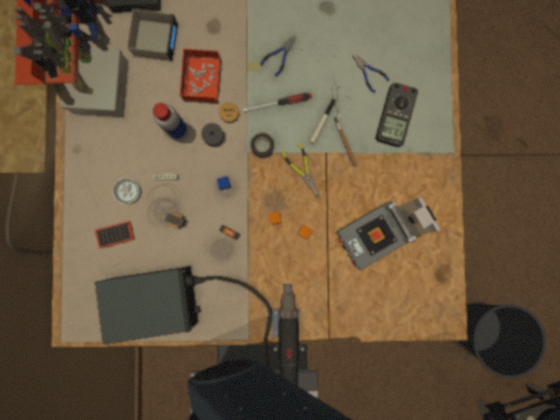

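The side view shows the blue relay at (307,191), the open-lidded fixture with its contact head at (309,332), and the knob at (363,330). In the top view the relay is at (223,183) and the fixture pocket at (376,235). Next I'll take enlarged crops for measuring.

Run:
```python
from h import *
np.set_printoptions(precision=4,suppress=True)
s=cap('side');t=cap('top')
def crop(c,x,y,w,h,f):return cv2.resize(c['color'][y:y+h,x:x+w],(w*f,h*f),interpolation=cv2.INTER_CUBIC)
im=np.zeros((600,800,3),np.uint8)
a=crop(s,250,265,130,135,3);im[:405,:390]=a
a=crop(t,330,190,115,85,3);im[:255,400:745]=a
a=crop(s,290,175,36,36,5);im[410:590,:180]=a
a=crop(t,205,165,36,36,5);im[410:590,400:580]=a
cv2.imwrite('pics/crops.png',im[:,:,::-1])
def blob(c,lo,hi,roi):
    x,y,w,h=roi;m=cv2.inRange(cv2.cvtColor(c['color'][y:y+h,x:x+w],cv2.COLOR_RGB2HSV),lo,hi)
    k,l,st,ce=cv2.connectedComponentsWithStats(m);i=1+st[1:,4].argmax()
    cn=max(cv2.findContours((l==i).astype(np.uint8),0,2)[0],key=cv2.contourArea)
    return ce[i]+[x,y],cn.reshape(-1,2)+[x,y],(st[i]+[x,y,0,0,0]).tolist()
pt,cn,st=blob(t,(100,80,30),(130,255,255),(205,165,36,36));ps,cs,ss=blob(s,(100,80,30),(130,255,255),(290,175,36,36))
print('relay',pt,ps,st,ss,cv2.minAreaRect(cn.astype(np.float32)))
p,e=tri(t,pt,s,ps);print(p,e,onz(t,*pt,.026),onz(t,*pt,.02))
pt,cn,_=blob(t,(0,130,60),(14,255,255),(350,215,50,40));ps,cs,_=blob(s,(0,130,60),(14,255,255),(295,315,35,35))
p,e=tri(t,pt,s,ps);print('head',pt,ps,p,e,onz(t,*pt,.046),onz(s,*ps,.046))
def mn(c,roi,thr):
    x,y,w,h=roi;g=cv2.cvtColor(c['color'][y:y+h,x:x+w],cv2.COLOR_RGB2GRAY)
    return g
for c,nm in((t,'t'),(s,'s')):
    A=[onz(c,*q,0) for q in((280,210),(290,210),(280,200))];print(nm,A)
```

```text
relay [223.1964 182.6071] [307.3467 191.1809] [218, 177, 12, 12, 112] [300, 183, 16, 17, 199] ((223.05001831054688, 182.64999389648438), (10.75174331665039, 10.435516357421875), 71.56504821777344)
[0.6288 0.0745 0.0186] 0.0018267935567790568 [0.627 0.074 0.026] [0.6278 0.0746 0.02  ]
head [375.9886 234.875 ] [309.2154 331.5179] [ 0.4929 -0.3045  0.0442] 0.0018760447798375098 [ 0.492  -0.3038  0.046 ] [ 0.4934 -0.3058  0.046 ]
t [array([ 0.5585, -0.0684,  0.    ]), array([ 0.5582, -0.0941,  0.    ]), array([ 0.5842, -0.0687,  0.    ])]
s [array([0.5544, 0.0509, 0.    ]), array([0.5762, 0.0434, 0.    ]), array([0.5653, 0.086 , 0.    ])]
```

View pics/crops.png

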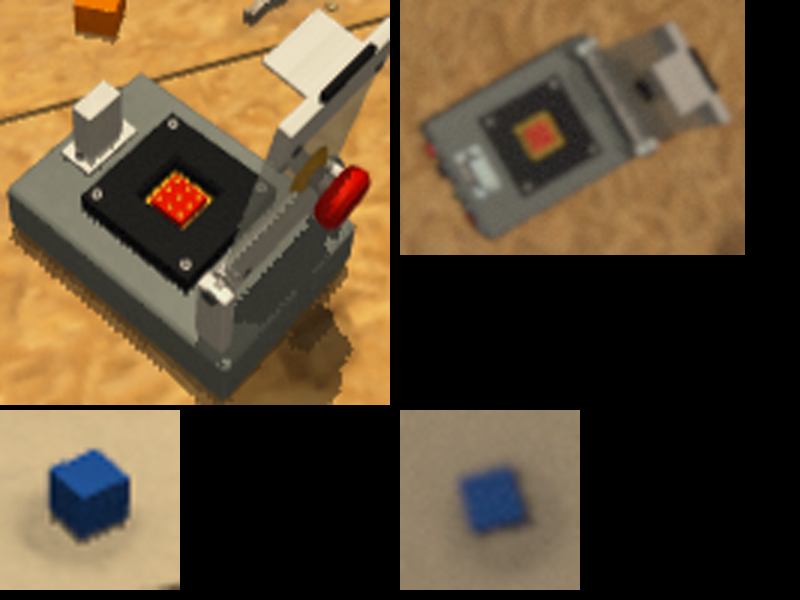

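The crops show four plate screws on the fixture in both views, near side px (308,306), (282,329), (312,353) and (337,327). The relay's top-face corners are also visible. I'll fit centres and yaws from these.

Run:
```python
from h import *
np.set_printoptions(precision=4,suppress=True)
s=cap('side');t=cap('top')
S=np.array([(173,124),(97,193),(185,264),(262,187)])/3+np.array([250,265])-1/3
T=np.array([(556,84),(492,118),(528,187),(592,148)])/3+np.array([330-400/3,190])-1/3
def yaw4(P):
    P=np.array(P)[:,:2];a=[np.arctan2(*(P[(i+1)%4]-P[i])[::-1]) for i in range(4)]
    return np.degrees(np.angle(np.mean(np.exp(4j*np.array(a)))))/4
for z in(.052,):
  for c,Q in((s,S),(t,T)):
    P=[onz(c,*q,z) for q in Q];print('plate',np.mean(P,0),yaw4(P),[np.linalg.norm(P[i]-P[i-1]) for i in range(4)])
print('screws tri',[tri(s,a,t,b) for a,b in zip(S,T)])
e=np.array([(423,128),(585,38),(490,238),(650,150)])/3+np.array([330-400/3,190])-1/3
E_=[onz(t,*q,.04) for q in e];print('encl',E_,np.mean(E_,0),[np.degrees(np.arctan2(*(E_[b]-E_[a])[1::-1])) for a,b in((0,1),(2,3))])
C=np.array([(92,450),(130,464),(88,498),(49,466)]);C=(C-[0,410])/5+[290,175]-.4
P=[onz(s,*q,.026) for q in C];print('relay top',np.mean(P,0),yaw4(P),[np.linalg.norm(P[i]-P[i-1]) for i in range(4)])
C=np.array([(460,476),(514,467),(527,522),(472,533)]);C=(C-[400,410])/5+[205,165]-.4
P=[onz(t,*q,.026) for q in C];print('relay top T',np.mean(P,0),yaw4(P),[np.linalg.norm(P[i]-P[i-1]) for i in range(4)])
```

```text
plate [ 0.4943 -0.3037  0.052 ] 28.967540105990423 [np.float64(0.06223537647953623), np.float64(0.06169356592238251), np.float64(0.062102954766292046), np.float64(0.0629105792635442)]
plate [ 0.4931 -0.3051  0.052 ] 28.159099611474396 [np.float64(0.0597087215464205), np.float64(0.05967978213529044), np.float64(0.0631554303861337), np.float64(0.06156865976815446)]
screws tri [(array([ 0.5122, -0.3008,  0.102 ]), np.float64(0.040101311245965145)), (array([ 0.484 , -0.2671,  0.01  ]), np.float64(0.04831150340240921)), (array([ 0.4712, -0.3106,  0.0027]), np.float64(0.04701789826303689)), (array([ 0.5008, -0.3409,  0.1018]), np.float64(0.041468242959675924))]
encl [array([ 0.4993, -0.2094,  0.04  ]), array([ 0.5726, -0.3451,  0.04  ]), array([ 0.4085, -0.263 ,  0.04  ]), array([ 0.4794, -0.3967,  0.04  ])] [ 0.4899 -0.3036  0.04  ] [np.float64(-61.62813860224298), np.float64(-62.07318359467744)]
relay top [0.633  0.0824 0.026 ] 25.335639681774552 [np.float64(0.02415298549085876), np.float64(0.020959326819223467), np.float64(0.033148345012125366), np.float64(0.030546961858040345)]
relay top T [0.6273 0.0738 0.026 ] 11.195238091410644 [np.float64(0.029471794693628314), np.float64(0.027482697702264004), np.float64(0.02860962801059593), np.float64(0.0281160091186814)]
```

>>> move_arm --commands '[[[0,0,-0.05],0,-1],[[0,0,-0.05],0,-1],[[0,0,-0.05],0,-1],[[0.04,-0.01,0],0,-1],[[0.045,-0.013,0],0,-1]]'

```text
clock: 0.8
ee_pos: [0.2328, -0.4807, 0.3699]
orientation: [[0.959, 0.284, 0.001], [0.284, -0.959, -0.002], [0.0, 0.003, -1.0]]
wrist_force: [0.3, 0.2, -0.7]
finger_gap: 0.998
finger_force: 0.0
```

>>> move_arm --commands '[[[0.045,-0.013,0],0,-1],[[0.045,-0.013,0],0,-1],[[0.045,-0.013,0],0,-1],[[0.045,-0.013,0],0,-1],[[0.045,-0.013,0],0,-1]]'

```text
clock: 1.3
ee_pos: [0.4309, -0.3523, 0.3687]
orientation: [[0.958, 0.287, 0.0], [0.287, -0.958, -0.0], [0.0, 0.0, -1.0]]
wrist_force: [0.3, -0.2, -0.2]
finger_gap: 0.997
finger_force: 0.0
```

>>> move_arm --commands '[[[0.045,-0.013,0],0,-1],[[0.045,-0.013,0],0,-1],[[0,0,0],-0.15,-1],[[0,0,0],-0.15,-1],[[0,0,0],-0.15,-1]]'

```text
clock: 1.8
ee_pos: [0.5085, -0.3026, 0.3683]
orientation: [[0.733, 0.68, -0.0], [0.68, -0.733, 0.0], [-0.0, -0.0, -1.0]]
wrist_force: [-1.1, -1.5, -0.9]
finger_gap: 0.999
finger_force: 0.0
```

>>> move_arm --commands '[[[0,0,0],-0.15,-1],[[0,0,0],-0.15,-1],[[0,0,0],-0.15,-1],[[0,0,0],-0.15,-1],[[0,0,0],-0.15,-1]]'

```text
clock: 2.3
ee_pos: [0.5082, -0.303, 0.3685]
orientation: [[0.074, 0.997, -0.0], [0.997, -0.074, 0.0], [0.0, -0.0, -1.0]]
wrist_force: [0.7, 1.3, -1.1]
finger_gap: 1.0
finger_force: 0.0
```

```bash
cat >> h.py <<'E'
np.set_printoptions(precision=4,suppress=True)
def goto(p,yaw=None):
    s=monitor.observe();R=np.array(s['orientation']);e=np.array(s['ee_pos'])
    y=np.degrees(np.arctan2(R[1,0],R[0,0]))
    print('t',s['clock'],'pos',e,'yaw',y,'q',np.array(s['q']),'F',np.array(s['wrist_force']),'gap',s['finger_gap'],'ff',s['finger_force'])
    print('tool shift',R.T@(np.array(p)-e),'turn',None if yaw is None else -np.radians(yaw-y))
E
python3 - <<'E'
from h import *
s=cap('side')
goto([.6275,.074,.3],101)
# relay: top face in side view by brightness
x,y,w,h=290,175,36,36
c=cv2.resize(s['color'][y:y+h,x:x+w],None,fx=8,fy=8,interpolation=cv2.INTER_CUBIC)
hsv=cv2.cvtColor(c,cv2.COLOR_RGB2HSV);m=cv2.inRange(hsv,(100,100,30),(130,255,255))
print(np.percentile(hsv[...,2][m>0],[10,30,50,70,90]))
th=cv2.threshold(hsv[...,2][m>0],0,255,cv2.THRESH_OTSU)[0];print(th)
for nm,mm in(('all',m),('top',((m>0)&(hsv[...,2]>th)).astype(np.uint8)*255)):
    cn=max(cv2.findContours(mm,0,1)[0],key=cv2.contourArea)
    M=cv2.moments(cn);ce=np.array([M['m10'],M['m01']])/M['m00']
    full=lambda q:(np.array(q)+.5)/8-.5+[x,y]
    print(nm,full(ce),onz(s,*full(ce),.026),M['m00']/64)
    if nm=='top':
        P=np.array([onz(s,*full(q),.026)[:2] for q in cn.reshape(-1,2)])*1000
        print(cv2.minAreaRect(P.astype(np.float32)))
t=cap('top');x,y=205,165
c=cv2.resize(t['color'][y:y+h,x:x+w],None,fx=8,fy=8,interpolation=cv2.INTER_CUBIC)
m=cv2.inRange(cv2.cvtColor(c,cv2.COLOR_RGB2HSV),(100,110,30),(130,255,255));cn=max(cv2.findContours(m,0,1)[0],key=cv2.contourArea)
P=np.array([onz(t,*full(q),.026)[:2] for q in cn.reshape(-1,2)])*1000
print('T',cv2.minAreaRect(P.astype(np.float32)))
E
```

```text
t 2.35 pos [ 0.5082 -0.303   0.3685] yaw 86.30986264085992 q [-0.6162  0.327   1.3206 -0.0001  1.4944 -0.5518] F [ 0.2349 -0.8875 -0.2065] gap 0.9967626246160687 ff 0.0
tool shift [0.3838 0.0948 0.0685] turn -0.25639126448721916
[ 66.  69.  75. 159. 161.]
114.0
all [307.3294 191.1697] [0.6263 0.0655 0.026 ] 193.25
top [307.3416 187.3697] [0.6314 0.0792 0.026 ] 77.8515625
((631.4942626953125, 79.5003662109375), (27.711999893188477, 28.14692497253418), 16.497955322265625)
T ((626.8695068359375, 73.82254028320312), (26.330787658691406, 25.69525146484375), 14.731284141540527)
```

The relay's top stands nearer 30 mm, so its base may be about 4 mm above the bench. Its yaw is about 15.5°. I'll move over it.

>>> move_arm --commands '[[[0.048,0.012,0],0,-1],[[0.048,0.012,0],0,-1],[[0.048,0.012,0],0,-1],[[0.048,0.012,0],0,-1],[[0.048,0.012,0],0,-1]]'

```text
clock: 2.9
ee_pos: [0.5875, -0.0666, 0.3687]
orientation: [[0.085, 0.996, 0.0], [0.996, -0.085, -0.0], [-0.0, 0.0, -1.0]]
wrist_force: [0.6, 0.1, 1.1]
finger_gap: 0.999
finger_force: 0.0
```

>>> move_arm --commands '[[[0.048,0.012,0],0,-1],[[0.048,0.012,0],0,-1],[[0.045,0.012,0],-0.15,-1],[[0,0,0.05],-0.15,-1],[[0,0,0.05],-0.035,-1]]'

```text
clock: 3.4
ee_pos: [0.6349, 0.0707, 0.268]
orientation: [[-0.255, 0.967, 0.003], [0.967, 0.255, 0.0], [-0.001, 0.003, -1.0]]
wrist_force: [1.3, 0.6, -1.0]
finger_gap: 0.998
finger_force: 0.0
```

>>> move_arm --commands '[[[0,0,0.05],0,-1],[[0,0,0.05],0,-1],[[0,0,0.04],0,-1],[[0,0,0],0,-1],[[0,0,0],0,-1]]'

```text
clock: 3.9
ee_pos: [0.6348, 0.0691, 0.1297]
orientation: [[-0.25, 0.968, 0.0], [0.968, 0.25, 0.0], [-0.0, 0.0, -1.0]]
wrist_force: [0.7, -0.1, 0.8]
finger_gap: 1.001
finger_force: 0.0
```

Run:
```python
from h import *
goto([.6285,.0745,.012],105.5)
s=cap('side','s2.png');t=cap('top','t2.png')
im=np.hstack([cv2.resize(s['color'][120:220,260:360],(400,400),interpolation=2),cv2.resize(t['color'][133:233,173:273],(400,400),interpolation=2)])
cv2.imwrite('pics/over.png',im[:,:,::-1])
e=monitor.observe()['ee_pos'];print(proj(s,e),proj(t,e))
```

```text
t 3.9 pos [0.6348 0.0691 0.1297] yaw 104.45745045815814 q [ 0.0356  0.6042  1.4855  0.      1.0515 -0.2168] F [ 0.6589 -0.1143  0.7578] gap 1.0011871494343485 ff 0.0
tool shift [ 0.0068 -0.0048  0.1177] turn -0.01819592212029893
[[311.5779 151.2568]] [[220.1517 173.0834]]
```

View pics/over.png

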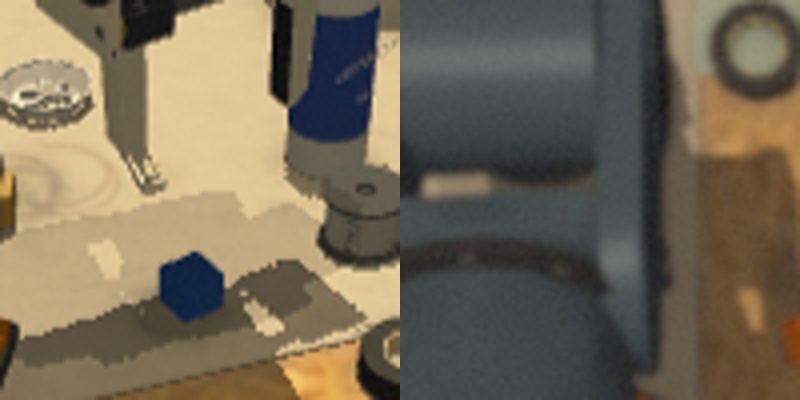

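The side crop shows the open left finger at about px (297,167) and the relay below at (308,191), both as expected. In the top view the arm hides the relay. I'll align, descend and grasp.

>>> move_arm --commands '[[[0.007,-0.005,0],-0.018,-1],[[0,0,0.03],0,-1],[[0,0,0.03],0,-1],[[0,0,0.03],0,-1],[[0,0,0.015],0,-1]]'

```text
clock: 4.5
ee_pos: [0.627, 0.075, 0.0227]
orientation: [[-0.27, 0.963, -0.001], [0.963, 0.27, 0.0], [0.0, -0.001, -1.0]]
wrist_force: [-0.2, 1.0, 0.1]
finger_gap: 1.0
finger_force: 0.0
```

>>> move_arm --commands '[[[0,0,0.012],0,-1],[[0,0,0],0,-1],[[0,0,0],0,0],[[0,0,0],0,1],[[0,0,0],0,1]]' --squeeze 12

```text
clock: 5.0
ee_pos: [0.6283, 0.0747, 0.0127]
orientation: [[-0.27, 0.963, 0.002], [0.963, 0.27, 0.0], [-0.0, 0.002, -1.0]]
wrist_force: [-0.1, 0.8, -0.2]
finger_gap: 0.795
finger_force: 0.0
```

>>> move_arm --commands '[[[0,0,0],0,1],[[0,0,0],0,1],[[0,0,0],0,1],[[0,0,0],0,1],[[0,0,0],0,1]]'

```text
clock: 5.5
ee_pos: [0.6278, 0.0747, 0.0116]
orientation: [[-0.27, 0.963, -0.0], [0.963, 0.27, 0.0], [0.0, 0.0, -1.0]]
wrist_force: [0.2, -1.5, -0.2]
finger_gap: 0.364
finger_force: 0.0
```

Run:
```python
from h import *
goto([.6285,.0745,.012],105.5)
```

```text
t 5.5 pos [0.6278 0.0747 0.0116] yaw 105.63986763204264 q [ 0.0447  0.7546  1.5537  0.      0.8333 -0.2283] F [ 0.1896 -1.5476 -0.196 ] gap 0.36380753303818475 ff 0.0
tool shift [-0.0003  0.0007 -0.0004] turn 0.0024411506961119467
```

>>> move_arm --commands '[[[0,0,0],0,1],[[0,0,0],0,1],[[0,0,0],0,1],[[0,0,0],0,1],[[0,0,0],0,1]]' --squeeze 20

```text
clock: 6.0
ee_pos: [0.6278, 0.0746, 0.0116]
orientation: [[-0.27, 0.963, -0.0], [0.963, 0.27, -0.0], [0.0, -0.0, -1.0]]
wrist_force: [0.1, 0.3, -0.4]
finger_gap: 0.3
finger_force: 20.0
```

>>> move_arm --commands '[[[0,0,-0.02],0,1],[[0,0,-0.04],0,1],[[0,0,-0.04],0,1],[[0,0,0],0,1],[[0,0,0],0,1]]'

```text
clock: 6.5
ee_pos: [0.628, 0.0746, 0.1121]
orientation: [[-0.27, 0.963, 0.001], [0.963, 0.27, 0.0], [-0.0, 0.001, -1.0]]
wrist_force: [0.0, 0.5, -0.5]
finger_gap: 0.301
finger_force: 20.0
```

Run:
```python
from h import *
goto([.6285,.0745,.36],118.6)
s=cap('side')
e=monitor.observe()['ee_pos'];u,v=proj(s,e)[0];print(u,v,proj(s,e-np.array([0,0,.012])),proj(s,e-np.array([0,0,.008])))
x,y=int(u)-30,int(v)-30
c=cv2.resize(s['color'][y:y+60,x:x+60],(600,600),interpolation=2)
cv2.imwrite('pics/hand.png',c[:,:,::-1]);print(x,y)
```

```text
t 6.5 pos [0.628  0.0746 0.1121] yaw 105.63988583825547 q [ 0.0447  0.6148  1.5162  0.      1.0093 -0.2283] F [ 0.0072  0.5433 -0.4637] gap 0.3012864670845221 ff 19.98173028230667
tool shift [-0.0003  0.0008 -0.2479] turn -0.22619666355678694
306.9147850064846 158.5229604771473 [[306.8356 163.0091]] [[306.8618 161.5215]]
276 128
```

View pics/hand.png

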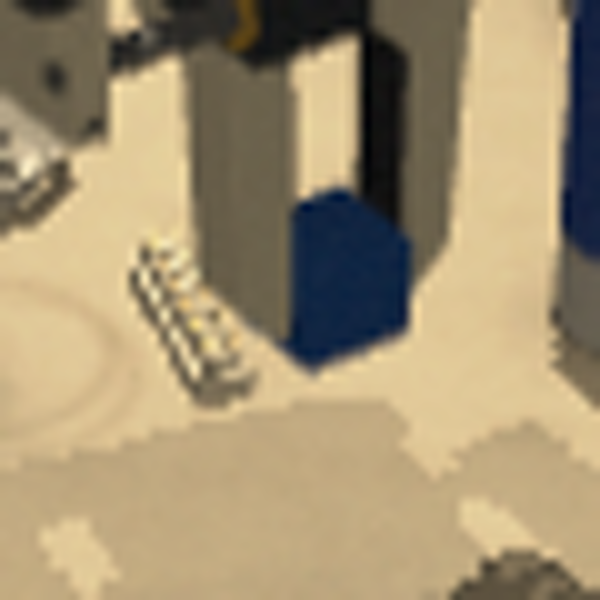

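The relay is held upright between the fingers, with its near bottom corner at px (307.3,164.8) and its right bottom corner at (316.8,160.8). From these I'll get its offset in the hand.

Run:
```python
from h import *
from scipy.optimize import least_squares
s=cap('side');st=monitor.observe();e=st['ee_pos'];R=np.array(st['orientation'])
obs=np.array([(313,368),(408,329),(410,240)])/10+[276,128]-.5+.05
def f(p,full=False):
    d,h=p
    c=e+R[:,0]*d; loc=[(-.014,.014),(-.014,-.014)]
    k=[R[:2,0]*a+R[:2,1]*b for a in(.014,-.014) for b in(.014,-.014)]
    C=np.array([[*(c[:2]+q),e[2]-h] for q in k])
    n=C[[np.argmin([q@[.28,.96] for q in k])]];r=C[[np.argmax([q@[.96,-.28] for q in k])]]
    P=np.vstack([n,r,r+[0,0,.026]])
    return (proj(s,P)-obs).ravel()
r=least_squares(f,[0,.01]);print(r.x,r.fun)
```

```text
[-0.0035  0.001 ] [-0.6004  0.5088  0.1988  0.3001  0.3422 -0.7753]
```

>>> move_arm --commands '[[[0,0,-0.05],-0.15,1],[[0,0,-0.05],-0.077,1],[[0,0,-0.05],0,1],[[0,0,-0.05],0,1],[[0,0,-0.05],0,1]]'

```text
clock: 7.1
ee_pos: [0.6273, 0.0746, 0.362]
orientation: [[-0.479, 0.878, -0.003], [0.878, 0.479, -0.0], [0.001, -0.002, -1.0]]
wrist_force: [0.6, 0.3, -0.3]
finger_gap: 0.299
finger_force: 20.0
```

Run:
```python
from h import *
goto([.4936,-.3045,.36],118.6)
```

```text
t 7.1 pos [0.6273 0.0746 0.362 ] yaw 118.64278520082088 q [ 0.0447  0.4137  1.2135  0.      1.517  -0.4553] F [ 0.5625  0.3437 -0.3437] gap 0.29884676104334207 ff 19.981744587421417
tool shift [-0.2686 -0.299   0.0024] turn 0.0007467426254514645
```

>>> move_arm --commands '[[[-0.033,-0.036,0],0,1],[[-0.033,-0.036,0],0,1],[[-0.033,-0.036,0],0,1],[[-0.033,-0.036,0],0,1],[[-0.033,-0.036,0],0,1]]'

```text
clock: 7.6
ee_pos: [0.5479, -0.1581, 0.3601]
orientation: [[-0.48, 0.878, -0.002], [0.878, 0.48, 0.001], [0.002, -0.002, -1.0]]
wrist_force: [0.7, 0.0, -1.1]
finger_gap: 0.299
finger_force: 20.0
```

>>> move_arm --commands '[[[-0.033,-0.036,0],0,1],[[-0.033,-0.036,0],0,1],[[-0.033,-0.036,0],0,1],[[-0.004,-0.011,0],0,1],[[0,0,0.0],0,1]]'

```text
clock: 8.1
ee_pos: [0.493, -0.305, 0.3601]
orientation: [[-0.477, 0.879, -0.002], [0.879, 0.477, 0.002], [0.002, -0.001, -1.0]]
wrist_force: [0.9, -0.0, -0.8]
finger_gap: 0.298
finger_force: 20.0
```

>>> move_arm --commands '[[[0,0,0.05],0,1],[[0,0,0.05],0,1],[[0,0,0.05],0,1],[[0,0,0.05],0,1],[[0,0,0],0,1]]'

```text
clock: 8.6
ee_pos: [0.4917, -0.3003, 0.1555]
orientation: [[-0.481, 0.877, -0.009], [0.877, 0.481, 0.007], [0.011, -0.005, -1.0]]
wrist_force: [-0.0, -0.3, 0.2]
finger_gap: 0.299
finger_force: 20.0
```

Run:
```python
from h import *
goto([.4929,-.3032,.075],118.6)
```

```text
t 8.6 pos [ 0.4917 -0.3003  0.1555] yaw 118.73427428378787 q [-0.6292  0.4737  1.635   0.0003  1.0444 -1.1309] F [-0.0328 -0.3131  0.1799] gap 0.2993300627841305 ff 19.98187243938446
tool shift [-0.004   0.      0.0805] turn 0.002343528352855654
```

>>> move_arm --commands '[[[-0.001,0,0.03],0,1],[[0,0,0.03],0,1],[[0,0,0.015],0,1],[[0,0,0],0,1],[[0,0,0],0,1]]'

```text
clock: 9.1
ee_pos: [0.4954, -0.305, 0.0884]
orientation: [[-0.48, 0.877, 0.002], [0.877, 0.48, -0.001], [-0.002, 0.001, -1.0]]
wrist_force: [1.1, 0.6, -0.2]
finger_gap: 0.298
finger_force: 20.0
```

Run:
```python
from h import *
goto([.4929,-.3032,.06],118.6)
s=cap('side');t=cap('top')
e=monitor.observe()['ee_pos'];print(proj(s,e),proj(t,e))
a=cv2.resize(s['color'][280:370,260:350],(540,540),interpolation=2)
b=cv2.resize(t['color'][200:265,345:410],(260,260),interpolation=2)
im=np.zeros((540,800,3),np.uint8);im[:,:540]=a;im[:260,540:]=b
cv2.imwrite('pics/hover.png',im[:,:,::-1])
```

```text
t 9.1 pos [ 0.4954 -0.305   0.0884] yaw 118.6753495112545 q [-0.6319  0.5666  1.6746  0.0001  0.8986 -1.1325] F [ 1.0652  0.5663 -0.2177] gap 0.29819024494001484 ff 19.981774985790253
tool shift [ 0.0028 -0.0013  0.0284] turn 0.0013150970611595667
[[310.7229 314.7653]] [[380.382  233.2738]]
```

View pics/hover.png

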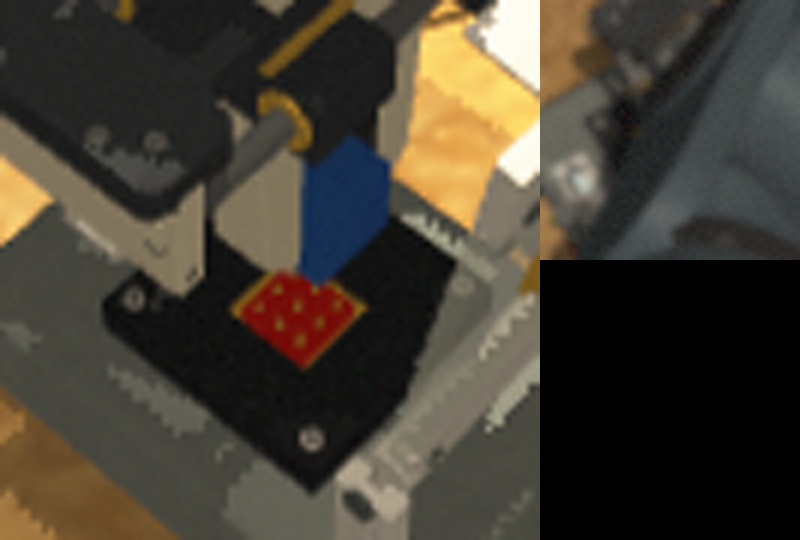

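The relay hovers above the pocket. Its near bottom corner is at crop (315,287) and right bottom corner at (386,228); the red head's corners are at (232,310), (303,368) and (366,308). I'll compute the relative offset in this same view.

Run:
```python
from h import *
from scipy.optimize import least_squares
s=cap('side');st=monitor.observe();e=st['ee_pos'];R=np.array(st['orientation']);print(e)
px=lambda a:np.array(a)/6+[260,280]-.5
H=[onz(s,*px(q),.046) for q in((232,310),(366,308))];hc=np.mean(H,0);print('head',hc,np.linalg.norm(H[0]-H[1])/2**.5)
hd=onz(s,*px((303,368)),.046)-hc;print('diag',hd)
obs=np.array([px(q) for q in((315,287),(386,228),(390,168),(350,135))])
k=np.array([R[:,0]*a+R[:,1]*b for a in(.014,-.014) for b in(.014,-.014)])
o=k@[.28,.96,0];r_=k@[.96,-.28,0]
print(k)
n,r,bk=k[o.argmin()],k[r_.argmax()],k[o.argmax()]
def P(c):return np.vstack([c+n,c+r,c+r+[0,0,.026],c+bk+[0,0,.026]])
fr=least_squares(lambda c:(proj(s,P(c))-obs).ravel(),e-[0,0,.006],x_scale=.01)
print('free bottom centre',fr.x,fr.fun,'minus tcp in tool',R.T@(fr.x-e))
for h in(.003,.005,.007,.009):
    q=least_squares(lambda c:(proj(s,P(np.array([*c,e[2]-h])))-obs).ravel(),e[:2])
    print(h,q.x,'rel head in tool',R[:2,:2].T@(q.x-hc[:2]),'rel tcp',R[:2,:2].T@(q.x-e[:2]),q.cost)
```

```text
[ 0.4951 -0.3052  0.0883]
head [ 0.4939 -0.305   0.046 ] 0.025441343579027956
diag [-0.0053 -0.0173  0.    ]
[[ 0.0056  0.019  -0.    ]
 [-0.019   0.0056 -0.    ]
 [ 0.019  -0.0056  0.    ]
 [-0.0056 -0.019   0.    ]]
free bottom centre [ 0.5431 -0.2061 -0.0692] [ 3.0769 -1.0375  0.495  -0.0629  0.3665  1.756  -3.9951 -0.6701] minus tcp in tool [0.0643 0.0895 0.1575]
0.003 [ 0.4967 -0.3111] rel head in tool [-0.0067 -0.0005] rel tcp [-0.0059 -0.0015] 32.47721897116735
0.005 [ 0.4973 -0.3097] rel head in tool [-0.0058  0.0006] rel tcp [-0.005  -0.0003] 31.9129130850904
0.007 [ 0.4979 -0.3084] rel head in tool [-0.0049  0.0018] rel tcp [-0.0041  0.0009] 31.361906946141424
0.009 [ 0.4985 -0.307 ] rel head in tool [-0.004  0.003] rel tcp [-0.0032  0.0021] 30.823960270653185
```

Run:
```python
from h import *
from scipy.optimize import least_squares
s=cap('side');st=monitor.observe();e=st['ee_pos'];R=np.array(st['orientation']);print(e)
x0,y0=300,295
c=cv2.resize(s['color'][y0:y0+40,x0:x0+35],None,fx=8,fy=8,interpolation=2)
m=cv2.inRange(cv2.cvtColor(c,cv2.COLOR_RGB2HSV),(98,110,30),(132,255,255))
cn=max(cv2.findContours(m,0,2)[0],key=cv2.contourArea)
ap=cv2.approxPolyDP(cn,5,True).reshape(-1,2);q=(ap+.5)/8-.5+[x0,y0];print(q)
k=np.array([R[:,0]*a+R[:,1]*b for a in(.014,-.014) for b in(.014,-.014)])
n,r=k[3],k[2]
for h in(.004,.008):
    C=e-[0,0,h]; print(h,'pred near,right,righttop,bktop',proj(s,np.vstack([C+n,C+r,C+r+[0,0,.026],C+k[0]+[0,0,.026]])))
# head corners
m=cv2.inRange(cv2.cvtColor(cv2.resize(s['color'][315:350,295:330],None,fx=8,fy=8,interpolation=2),cv2.COLOR_RGB2HSV),(0,130,60),(24,255,255))
cn=max(cv2.findContours(m,0,2)[0],key=cv2.contourArea);ap=cv2.approxPolyDP(cn,8,True).reshape(-1,2);print('head',(ap+.5)/8-.5+[295,315])
f=np.array([.4936,-.3045,.046]);print('pred head',proj(s,f+k*11/14))
```

```text
[ 0.4949 -0.3051  0.088 ]
[[318.0625 301.8125]
 [312.6875 306.9375]
 [310.3125 306.4375]
 [309.3125 324.5625]
 [312.1875 326.8125]
 [315.8125 325.4375]
 [324.4375 316.1875]
 [324.0625 307.1875]]
0.004 pred near,right,righttop,bktop [[311.3473 327.3818]
 [323.1351 316.1537]
 [323.7899 305.7189]
 [309.8582 295.7625]]
0.008 pred near,right,righttop,bktop [[311.2918 328.9357]
 [323.0372 317.7145]
 [323.687  307.3578]
 [309.8093 297.4018]]
head [[303.1875 325.4375]
 [298.0625 331.6875]
 [309.8125 340.9375]
 [320.6875 331.0625]
 [315.1875 326.3125]
 [312.1875 327.6875]
 [307.9375 324.8125]]
pred head [[308.3979 322.6919]
 [299.4032 331.1319]
 [318.6879 330.5187]
 [309.7166 339.2393]]
```

>>> move_arm --commands '[[[0.0015,-0.0017,0.01],0,1],[[0,0,0.01],0,1],[[0,0,0.006],0,1],[[0,0,0],0,1],[[0,0,0],0,1]]'

```text
clock: 9.8
ee_pos: [0.4921, -0.3042, 0.0604]
orientation: [[-0.479, 0.878, -0.0], [0.878, 0.479, 0.0], [0.0, -0.0, -1.0]]
wrist_force: [0.6, -1.3, -1.3]
finger_gap: 0.297
finger_force: 20.0
```

Run:
```python
from h import *
goto([.4926,-.3045,.052],118.6)
```

```text
t 9.8 pos [ 0.4921 -0.3042  0.0604] yaw 118.64994148309421 q [-0.6342  0.6047  1.694   0.      0.8434 -1.1342] F [ 0.6474 -1.2849 -1.2802] gap 0.2971132981439053 ff 19.981813430786133
tool shift [-0.0005  0.0003  0.0084] turn 0.0008716433133231504
```

>>> move_arm --commands '[[[0,0,0.002],0,1],[[0,0,0.001],0,1],[[0,0,0],0,1],[[0,0,0],0,1],[[0,0,0],0,1]]' --squeeze 10

```text
clock: 10.3
ee_pos: [0.4922, -0.3043, 0.0577]
orientation: [[-0.479, 0.878, 0.0], [0.878, 0.479, -0.0], [-0.0, 0.0, -1.0]]
wrist_force: [-0.0, 0.1, 0.2]
finger_gap: 0.301
finger_force: 10.0
```

>>> move_arm --commands '[[[0,0,0.001],0,1],[[0,0,0.001],0,1],[[0,0,0],0,1],[[0,0,0],0,1],[[0,0,0],0,1]]'

```text
clock: 10.8
ee_pos: [0.4921, -0.3043, 0.0556]
orientation: [[-0.479, 0.878, -0.0], [0.878, 0.479, 0.0], [0.0, -0.0, -1.0]]
wrist_force: [-0.4, -0.2, -0.2]
finger_gap: 0.301
finger_force: 10.0
```

>>> move_arm --commands '[[[0,0,0.001],0,1],[[0,0,0.0],0,1],[[0,0,0],0,1],[[0,0,0],0,1],[[0,0,0],0,1]]'

```text
clock: 11.3
ee_pos: [0.4921, -0.3043, 0.0546]
orientation: [[-0.479, 0.878, -0.0], [0.878, 0.479, 0.0], [0.0, -0.0, -1.0]]
wrist_force: [-0.2, 0.5, -1.1]
finger_gap: 0.3
finger_force: 10.0
```

Run:
```python
from h import *
goto([.4926,-.3045,.052],118.6)
s=cap('side')
x0,y0=300,295
c=cv2.resize(s['color'][y0:y0+50,x0:x0+35],None,fx=8,fy=8,interpolation=2)
m=cv2.inRange(cv2.cvtColor(c,cv2.COLOR_RGB2HSV),(98,110,30),(132,255,255))
cn=max(cv2.findContours(m,0,2)[0],key=cv2.contourArea)
ap=cv2.approxPolyDP(cn,5,True).reshape(-1,2);print((ap+.5)/8-.5+[x0,y0])
```

```text
t 11.3 pos [ 0.4921 -0.3043  0.0546] yaw 118.64971376038714 q [-0.6342  0.6134  1.6964 -0.      0.8319 -1.1342] F [-0.243   0.4928 -1.0891] gap 0.3000813815425121 ff 9.983950406312943
tool shift [-0.0004  0.0003  0.0026] turn 0.0008676688023032873
[[317.0625 316.3125]
 [309.3125 322.5625]
 [308.1875 321.6875]
 [307.0625 337.3125]
 [309.6875 339.5625]
 [321.4375 329.4375]
 [321.9375 322.0625]]
```

>>> move_arm --commands '[[[0,0,0.001],0,1],[[0,0,0.0],0,1],[[0,0,0],0,1],[[0,0,0],0,1],[[0,0,0],0,1]]'

```text
clock: 11.85
ee_pos: [0.4922, -0.3043, 0.0537]
orientation: [[-0.479, 0.878, 0.0], [0.878, 0.479, -0.0], [-0.0, 0.0, -1.0]]
wrist_force: [-0.1, 0.6, 2.3]
finger_gap: 0.301
finger_force: 10.0
```

>>> move_arm --commands '[[[0,0,0.0008],0,1],[[0,0,0.0],0,1],[[0,0,0],0,1],[[0,0,0],0,1],[[0,0,0],0,1]]'

```text
clock: 12.35
ee_pos: [0.4922, -0.3043, 0.0529]
orientation: [[-0.479, 0.878, 0.0], [0.878, 0.479, -0.0], [-0.0, 0.0, -1.0]]
wrist_force: [-1.0, 0.8, 2.6]
finger_gap: 0.304
finger_force: 10.0
```

Run:
```python
from h import *
for i in range(4):
  goto([.4926,-.3045,.052],118.6);s=cap('side','ins.png')
x0,y0=300,295
c=cv2.resize(s['color'][y0:y0+50,x0:x0+35],None,fx=8,fy=8,interpolation=2)
m=cv2.inRange(cv2.cvtColor(c,cv2.COLOR_RGB2HSV),(98,110,30),(132,255,255))
cn=max(cv2.findContours(m,0,2)[0],key=cv2.contourArea)
ap=cv2.approxPolyDP(cn,5,True).reshape(-1,2);print((ap+.5)/8-.5+[x0,y0])
cv2.imwrite('pics/ins.png',cv2.resize(s['color'][290:360,270:350],(800,600)[:2] and (640,560),interpolation=2)[:,:,::-1])
```

```text
t 12.35 pos [ 0.4922 -0.3043  0.0529] yaw 118.65199445678286 q [-0.6342  0.6162  1.6969 -0.      0.8284 -1.1342] F [-1.003   0.799   2.6477] gap 0.3038152871641562 ff 9.984356313943863
tool shift [-0.0004  0.0003  0.0009] turn 0.0009074744636468843
t 12.4 pos [ 0.4921 -0.3043  0.0528] yaw 118.6483534030794 q [-0.6342  0.6163  1.6969  0.      0.8284 -1.1342] F [-0.25   -0.064   3.1627] gap 0.29940083081404184 ff 9.98437374830246
tool shift [-0.0004  0.0003  0.0008] turn 0.0008439260882795523
t 12.45 pos [ 0.4922 -0.3043  0.0528] yaw 118.65077694207207 q [-0.6342  0.6163  1.6969  0.      0.8284 -1.1343] F [-1.1548  0.5832  2.0608] gap 0.30034355126100115 ff 9.984305799007416
tool shift [-0.0004  0.0003  0.0008] turn 0.000886224823252163
t 12.5 pos [ 0.4921 -0.3043  0.0529] yaw 118.64677031302722 q [-0.6342  0.6162  1.6969  0.      0.8284 -1.1342] F [-1.3229 -0.3951  3.0178] gap 0.29978978105881543 ff 9.98442068696022
tool shift [-0.0004  0.0003  0.0009] turn 0.0008162959545134572
[[317.3125 317.1875]
 [315.4375 317.3125]
 [309.4375 323.1875]
 [308.0625 322.6875]
 [307.6875 335.1875]
 [306.6875 338.5625]
 [309.0625 340.5625]
 [311.9375 338.5625]
 [313.3125 338.8125]
 [321.3125 330.5625]
 [321.9375 323.0625]
 [321.1875 321.0625]]
```

View pics/ins.png

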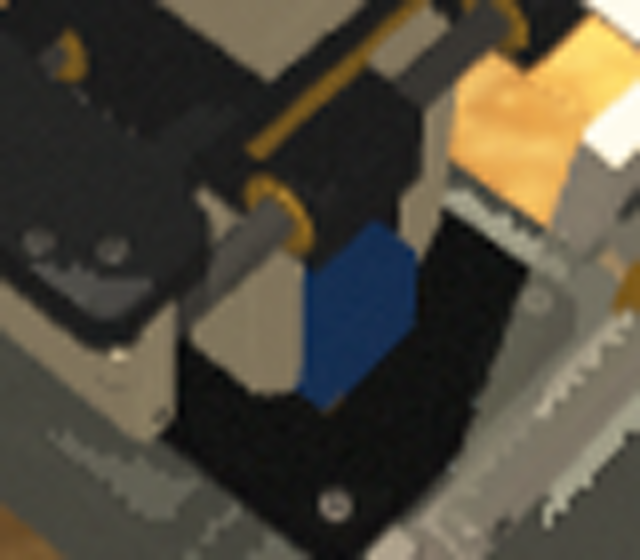

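Run:
```python
from h import *
s=cap('side');st=monitor.observe();e=st['ee_pos'];R=np.array(st['orientation'])
k=np.array([R[:,0]*a+R[:,1]*b for a in(.014,-.014) for b in(.014,-.014)])
f=np.array([.4935,-.3045,0])
for z in(.046,.052,.072):print(z,'relay near,right,bk',proj(s,f+k[[3,2,0]]+[0,0,z]).ravel(),'pocket',proj(s,f+k[[3,2]]*15.5/14+[0,0,z]).ravel())
```

```text
0.046 relay near,right,bk [309.8438 341.6069 321.2586 330.4653 308.1679 320.5319] pocket [309.9378 342.7885 322.5732 330.4249]
0.052 relay near,right,bk [309.9166 339.4156 321.3916 328.2614 308.2287 318.3219] pocket [310.0112 340.5985 322.7133 328.2208]
0.072 relay near,right,bk [310.1651 331.9328 321.8455 320.7397 308.4361 310.7833] pocket [310.2622 333.1198 323.1915 320.6984]
```

>>> move_arm --commands '[[[0,0,0],0,0.3],[[0,0,0],0,0.2],[[0,0,0],0,0.0],[[0,0,0],0,-0.2],[[0,0,0],0,-0.2]]'

```text
clock: 13.1
ee_pos: [0.4921, -0.3043, 0.0528]
orientation: [[-0.479, 0.878, -0.0], [0.878, 0.479, 0.0], [0.0, -0.0, -1.0]]
wrist_force: [-0.5, 0.3, 0.4]
finger_gap: 0.585
finger_force: 0.0
```

>>> move_arm --commands '[[[0,0,0],0,-0.2],[[0,0,-0.03],0,-0.2],[[0,0,-0.05],0,-0.2],[[0,0,-0.05],0,-0.2],[[0,0,-0.05],0,-0.2]]'

```text
clock: 13.6
ee_pos: [0.4918, -0.304, 0.2348]
orientation: [[-0.479, 0.878, -0.0], [0.878, 0.479, 0.0], [0.0, -0.0, -1.0]]
wrist_force: [0.7, -0.2, -0.6]
finger_gap: 0.604
finger_force: 0.0
```

Run:
```python
from h import *
goto([.4926,-.3045,.052],118.6)
s=cap('side')
x0,y0=295,305
c=cv2.resize(s['color'][y0:y0+45,x0:x0+35],None,fx=8,fy=8,interpolation=2)
m=cv2.inRange(cv2.cvtColor(c,cv2.COLOR_RGB2HSV),(98,110,30),(132,255,255))
cn=max(cv2.findContours(m,0,2)[0],key=cv2.contourArea)
ap=cv2.approxPolyDP(cn,6,True).reshape(-1,2);print((ap+.5)/8-.5+[x0,y0])
cv2.imwrite('pics/rel.png',cv2.resize(s['color'][285:365,260:360],(800,600)[:2] and (750,600),interpolation=2)[:,:,::-1])
```

```text
t 13.6 pos [ 0.4918 -0.304   0.2348] yaw 118.65085103521503 q [-0.6342  0.3864  1.558  -0.      1.1974 -1.1342] F [ 0.7057 -0.1723 -0.6325] gap 0.6035453420084874 ff 0.0
tool shift [-0.0008  0.0005  0.1828] turn 0.0008875179925498985
[[308.5625 310.8125]
 [297.6875 320.4375]
 [297.0625 329.8125]
 [309.8125 339.6875]
 [319.8125 330.0625]
 [321.3125 329.8125]
 [321.9375 321.0625]
 [317.4375 316.3125]]
```

View pics/rel.png

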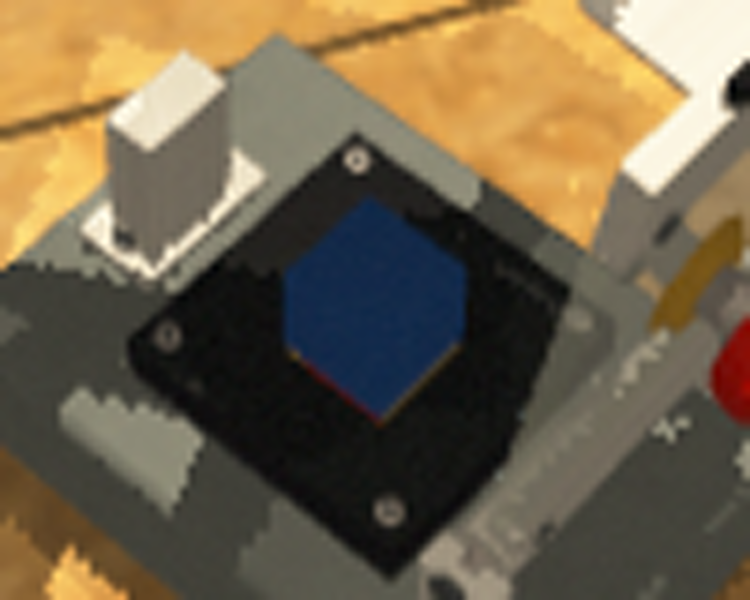

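The relay sits level and square in the pocket: top corners at px (308.6,310.8) and (321.9,321.1), matching the prediction for a top at 72 mm. Next I'll go up and over behind the lid with the fingers shut.

>>> move_arm --commands '[[[0,0,-0.04],0,1],[[0,0,-0.04],0,1],[[0,0,0],0,1],[[0,0,0],0,1],[[-0.04,0,0],0,1]]'

```text
clock: 14.15
ee_pos: [0.5104, -0.3371, 0.3119]
orientation: [[-0.481, 0.877, -0.002], [0.877, 0.481, 0.002], [0.003, -0.001, -1.0]]
wrist_force: [0.6, -0.9, 1.0]
finger_gap: 0.22
finger_force: 0.0
```

>>> move_arm --commands '[[[-0.045,0,0],0,1],[[-0.045,0,0],0,1],[[-0.04,0,0],0,1],[[0,0,0],0,1],[[0,0,0],0,1]]'

```text
clock: 14.65
ee_pos: [0.5733, -0.4534, 0.3098]
orientation: [[-0.479, 0.878, -0.003], [0.878, 0.479, 0.003], [0.004, -0.001, -1.0]]
wrist_force: [-0.8, -0.2, 0.3]
finger_gap: 0.004
finger_force: 0.0
```

```bash
cat >> h.py <<'E'
O=np.array([.4935,-.3045,0]);A=np.radians(-61.4)
F=np.array([[np.cos(A),-np.sin(A),0],[np.sin(A),np.cos(A),0],[0,0,1]])
def fix(p=None):
    s=monitor.observe();e=np.array(s['ee_pos']);print('fixture-frame TCP mm',F.T@(e-O)*1000)
    if p is not None: goto(O+F@(np.array(p)/1000),118.6)
E
python3 - <<'E'
from h import *
fix([165,0,200])
E
```

```text
fixture-frame TCP mm [168.9767  -1.2061 309.7559]
t 14.65 pos [ 0.5733 -0.4534  0.3098] yaw 118.62078243910068 q [-0.7329  0.6501  0.9633  0.0001  1.5322 -1.2324] F [-0.7538 -0.1973  0.279 ] gap 0.003951381983042136 ff 0.0
tool shift [0.0036 0.0013 0.1098] turn 0.00036272198890216647
```

>>> move_arm --commands '[[[0,0,0.04],0,1],[[0,0.001,0.04],0,1],[[0,0,0.03],0,1],[[0,0,0],0,1],[[0,0,0],0,1]]'

```text
clock: 15.15
ee_pos: [0.5745, -0.4524, 0.204]
orientation: [[-0.48, 0.877, 0.0], [0.877, 0.48, -0.0], [-0.0, 0.0, -1.0]]
wrist_force: [-0.7, 0.2, 0.9]
finger_gap: 0.003
finger_force: 0.0
```

>>> move_arm --commands '[[[0.02,0,0],0,1],[[0.02,0,0],0,1],[[0.015,0,0],0,1],[[0.015,0,0],0,1],[[0.015,0,0],0,1]]'

```text
clock: 15.65
ee_pos: [0.5344, -0.3785, 0.2062]
orientation: [[-0.48, 0.877, 0.004], [0.877, 0.48, -0.004], [-0.005, 0.002, -1.0]]
wrist_force: [2.2, -2.0, 1.7]
finger_gap: 0.004
finger_force: 0.8
```

Run:
```python
from h import *
fix([30,0,200])
```

```text
fixture-frame TCP mm [ 84.5117   0.469  206.1799]
t 15.65 pos [ 0.5344 -0.3785  0.2062] yaw 118.66263006475805 q [-0.6872  0.5512  1.3739 -0.0002  1.2111 -1.1874] F [ 2.1663 -1.9587  1.6689] gap 0.004016825285022852 ff 0.8090238055139309
tool shift [ 0.0545 -0.0004  0.0059] turn 0.0010931008407653003
```

>>> move_arm --commands '[[[0.015,0,0.002],0,1],[[0.015,0,0.002],0,1],[[0.012,0,0.002],0,1],[[0.012,0,0],0,1],[[0,0,0],0,1]]'

```text
clock: 16.15
ee_pos: [0.5083, -0.3306, 0.1996]
orientation: [[-0.48, 0.877, 0.003], [0.877, 0.48, -0.002], [-0.003, 0.002, -1.0]]
wrist_force: [0.3, -1.2, -0.0]
finger_gap: 0.005
finger_force: 0.0
```

Run:
```python
from h import *
fix([5,0,192])
```

```text
fixture-frame TCP mm [ 29.9713   0.5096 199.5764]
t 16.15 pos [ 0.5083 -0.3306  0.1996] yaw 118.68994748528861 q [-0.6534  0.4698  1.522   0.0001  1.1462 -1.1542] F [ 0.2717 -1.163  -0.0493] gap 0.00515730235306091 ff 0.0
tool shift [ 0.025  -0.0005  0.0075] turn 0.001569879772175557
```

>>> move_arm --commands '[[[0.012,0,0.003],0,1],[[0.013,0,0.005],0,1],[[0.011,0,0.007],0,1],[[0.01,0,0.008],0,1],[[0,0,0],0,1]]'

```text
clock: 16.65
ee_pos: [0.4859, -0.2904, 0.1746]
orientation: [[-0.48, 0.877, 0.001], [0.877, 0.48, -0.0], [-0.001, 0.0, -1.0]]
wrist_force: [-0.1, -0.0, 1.1]
finger_gap: 0.002
finger_force: 0.0
```

>>> move_arm --commands '[[[0.009,0,0.009],0,1],[[0.008,0,0.01],0,1],[[0.007,0,0.01],0,1],[[0.006,0,0.011],0,1],[[0,0,0],0,1]]'

```text
clock: 17.15
ee_pos: [0.4703, -0.2632, 0.1321]
orientation: [[-0.48, 0.877, -0.003], [0.877, 0.48, 0.002], [0.003, -0.001, -1.0]]
wrist_force: [0.8, 0.4, 0.2]
finger_gap: 0.004
finger_force: 0.0
```

Run:
```python
from h import *
fix([-54,0,113])
s=cap('side')
cv2.imwrite('pics/lid.png',cv2.resize(s['color'][250:390,230:400],(680,560),interpolation=2)[:,:,::-1])
```

```text
fixture-frame TCP mm [-47.3933  -0.5477 132.0616]
t 17.15 pos [ 0.4703 -0.2632  0.1321] yaw 118.6676173342132 q [-0.5965  0.4396  1.7588  0.0001  0.9464 -1.0969] F [0.8201 0.4007 0.2142] gap 0.0037830348507706694 ff 0.0
tool shift [0.0065 0.0006 0.0191] turn 0.0011801451134419284
```

View pics/lid.png

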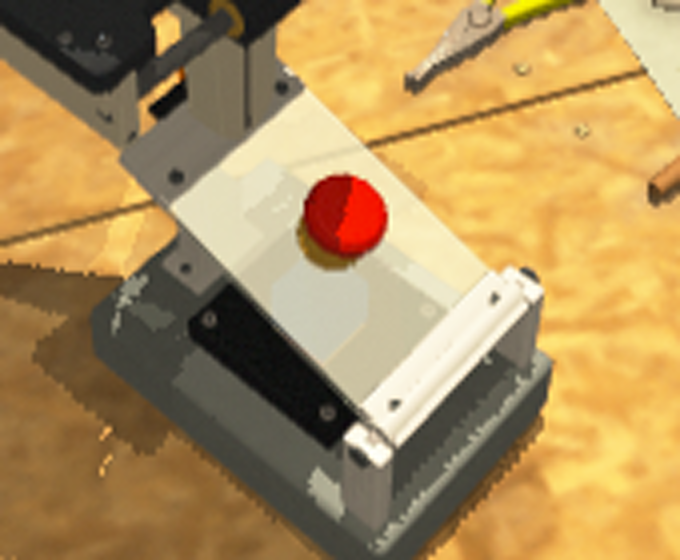

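The lid is now partly closed, with the fingers on its front bar at about crop (215,130). The relay is still upright under it. I'll continue down.

>>> move_arm --commands '[[[0.004,0,0.01],0,1],[[0.004,0,0.01],0,1],[[0.002,0,0.008],0,1],[[0.001,0,0.004],0,1],[[0,0,0],0,1]]'

```text
clock: 17.7
ee_pos: [0.4658, -0.2544, 0.1011]
orientation: [[-0.479, 0.878, -0.001], [0.878, 0.479, 0.001], [0.001, -0.001, -1.0]]
wrist_force: [-0.3, 0.1, -0.7]
finger_gap: 0.006
finger_force: 0.0
```

Run:
```python
from h import *
fix([-60,0,88])
```

```text
fixture-frame TCP mm [-57.2416  -0.2935 101.1323]
t 17.7 pos [ 0.4658 -0.2544  0.1011] yaw 118.64831742402265 q [-0.5876  0.4716  1.8022  0.0001  0.869  -1.0876] F [-0.2892  0.1225 -0.7174] gap 0.006422970672758654 ff 0.0
tool shift [0.0027 0.0003 0.0131] turn 0.0008432981352775512
```

>>> move_arm --commands '[[[0.001,0,0.003],0,1],[[0.001,0,0.003],0,1],[[0,0,0.002],0,1],[[0,0,0.001],0,1],[[0,0,0],0,1]]'

```text
clock: 18.2
ee_pos: [0.4656, -0.2533, 0.0932]
orientation: [[-0.479, 0.878, 0.001], [0.878, 0.479, -0.001], [-0.001, 0.001, -1.0]]
wrist_force: [0.5, -2.4, 0.8]
finger_gap: 0.002
finger_force: 0.7
```

>>> move_arm --commands '[[[0,0,0.001],0,1],[[0,0,0.001],0,1],[[0,0,0.001],0,1],[[0,0,0],0,1],[[0,0,0],0,1]]'

```text
clock: 18.7
ee_pos: [0.4649, -0.2527, 0.0895]
orientation: [[-0.479, 0.878, -0.001], [0.878, 0.479, 0.001], [0.001, -0.0, -1.0]]
wrist_force: [-1.0, -0.5, -0.8]
finger_gap: 0.006
finger_force: 0.0
```

Run:
```python
from h import *
fix([-60,0,88])
```

```text
fixture-frame TCP mm [-59.163   -0.2672  89.5476]
t 18.7 pos [ 0.4649 -0.2527  0.0895] yaw 118.64883213145797 q [-0.5858  0.4873  1.8132  0.0001  0.842  -1.0859] F [-0.9887 -0.4732 -0.7719] gap 0.0056549527126513325 ff 0.0
tool shift [0.0008 0.0003 0.0015] turn 0.0008522814747082881
```

>>> move_arm --commands '[[[0,0,0.001],0,1],[[0,0,0.0005],0,1],[[0,0,0],0,1],[[0,0,0],0,1],[[0,0,0],0,1]]'

```text
clock: 19.2
ee_pos: [0.4652, -0.2529, 0.0883]
orientation: [[-0.479, 0.878, -0.0], [0.878, 0.479, 0.0], [0.0, 0.0, -1.0]]
wrist_force: [-0.7, 0.6, 0.5]
finger_gap: 0.004
finger_force: 0.0
```

>>> move_arm --commands '[[[0,0,0.0005],0,1],[[0,0,0],0,1],[[0,0,0],0,1],[[0,0,0],0,1],[[0,0,0],0,1]]'

```text
clock: 19.7
ee_pos: [0.4653, -0.2529, 0.0882]
orientation: [[-0.479, 0.878, 0.0], [0.878, 0.479, -0.0], [-0.0, 0.0, -1.0]]
wrist_force: [-2.4, 1.0, 4.8]
finger_gap: 0.003
finger_force: 2.7
```

Run:
```python
from h import *
for i in range(3): fix([-60,0,88]);cap('side')
```

```text
fixture-frame TCP mm [-58.7921  -0.1193  88.1611]
t 19.7 pos [ 0.4653 -0.2529  0.0882] yaw 118.64737143084861 q [-0.5859  0.4896  1.8137  0.      0.8381 -1.0859] F [-2.4255  1.0244  4.7749] gap 0.003330873866352385 ff 2.670689821243286
tool shift [0.0012 0.0001 0.0002] turn 0.000826787439689121
fixture-frame TCP mm [-58.7933  -0.0906  88.1769]
t 19.75 pos [ 0.4653 -0.2529  0.0882] yaw 118.65112498488152 q [-0.5858  0.4896  1.8136 -0.      0.8381 -1.0859] F [-1.8193  0.9392  5.7997] gap 0.0034384399844299227 ff 2.670931052416563
tool shift [0.0012 0.0001 0.0002] turn 0.0008922993162149412
fixture-frame TCP mm [-58.8029  -0.1119  88.1556]
t 19.8 pos [ 0.4653 -0.2529  0.0882] yaw 118.6504042713708 q [-0.5859  0.4896  1.8137 -0.      0.8381 -1.0859] F [-2.4799  0.1376  5.8169] gap 0.00488123331971534 ff 2.670618938282132
tool shift [0.0012 0.0001 0.0002] turn 0.0008797204924893298
```

>>> move_arm --commands '[[[0,0,0.0005],0,1],[[0,0,0],0,1],[[0,0,0],0,1],[[0,0,-0.03],0,1],[[0,0,-0.022],0,1]]'

```text
clock: 20.35
ee_pos: [0.4652, -0.2529, 0.1402]
orientation: [[-0.479, 0.878, -0.0], [0.878, 0.479, 0.0], [0.0, -0.0, -1.0]]
wrist_force: [-0.1, 0.5, -0.0]
finger_gap: 0.005
finger_force: 0.0
```

>>> move_arm --commands '[[[-0.03,0,0],0,1],[[-0.029,0,0],0,1],[[0,0,0],0,1],[[0,0,0],0,1],[[0,0,0],0,1]]'

```text
clock: 20.85
ee_pos: [0.493, -0.304, 0.139]
orientation: [[-0.48, 0.878, -0.001], [0.878, 0.48, 0.001], [0.001, -0.0, -1.0]]
wrist_force: [-0.5, 0.3, -0.6]
finger_gap: 0.001
finger_force: 0.0
```

Run:
```python
from h import *
fix([0,0,112])
s=cap('side')
cv2.imwrite('pics/shut.png',cv2.resize(s['color'][250:390,230:400],(680,560),interpolation=2)[:,:,::-1])
```

```text
fixture-frame TCP mm [ -0.6867  -0.1899 139.0323]
t 20.85 pos [ 0.493 -0.304  0.139] yaw 118.65565922311936 q [-0.6329  0.4947  1.6475  0.0001  1.0004 -1.1331] F [-0.4763  0.2658 -0.6252] gap 0.0012824073687284676 ff 0.0
tool shift [-0.0007  0.0002  0.027 ] turn 0.0009714367025350389
```

View pics/shut.png

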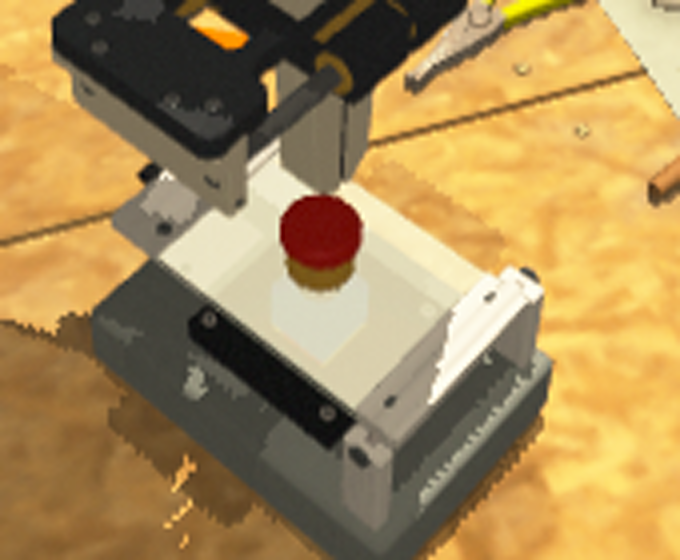

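The lid lies flat and shut, and the fingertips are above the knob at about crop (320,230). I'll press it.

>>> move_arm --commands '[[[0,0,0.012],0,1],[[0,0,0.01],0,1],[[0,0,0.005],0,1],[[0,0,0.002],0,1],[[0,0,0],0,1]]'

```text
clock: 21.4
ee_pos: [0.4933, -0.3045, 0.11]
orientation: [[-0.479, 0.878, -0.001], [0.878, 0.479, 0.0], [0.001, -0.0, -1.0]]
wrist_force: [-0.3, -0.1, 1.2]
finger_gap: 0.008
finger_force: 0.5
```

>>> move_arm --commands '[[[0,0,0.002],0,1],[[0,0,0.002],0,1],[[0,0,0.001],0,1],[[0,0,0],0,1],[[0,0,0],0,1]]'

```text
clock: 21.9
ee_pos: [0.4937, -0.3048, 0.1059]
orientation: [[-0.479, 0.878, 0.001], [0.878, 0.479, -0.0], [-0.001, 0.0, -1.0]]
wrist_force: [-1.9, 1.1, 5.9]
finger_gap: 0.006
finger_force: 3.1
```

Run:
```python
from h import *
fix([0,0,103])
```

```text
fixture-frame TCP mm [  0.4021   0.0284 105.8661]
t 21.9 pos [ 0.4937 -0.3048  0.1059] yaw 118.64928647903645 q [-0.6334  0.54    1.6682  0.      0.9326 -1.1334] F [-1.9025  1.1095  5.8524] gap 0.00611977693760602 ff 3.146579398439826
tool shift [ 0.0004 -0.      0.0029] turn 0.0008602113359012769
```

>>> move_arm --commands '[[[0,0,0.001],0,1],[[0,0,0.001],0,1],[[0,0,0],0,1],[[0,0,0],0,1],[[0,0,0],0,1]]'

```text
clock: 22.4
ee_pos: [0.4937, -0.3048, 0.1041]
orientation: [[-0.479, 0.878, 0.001], [0.878, 0.479, -0.001], [-0.001, 0.0, -1.0]]
wrist_force: [-2.9, 2.3, 9.2]
finger_gap: 0.002
finger_force: 4.2
```

>>> move_arm --commands '[[[0,0,0.001],0,1],[[0,0,0],0,1],[[0,0,0],0,1],[[0,0,0],0,1],[[0,0,0],0,1]]'

```text
clock: 22.9
ee_pos: [0.4938, -0.3049, 0.1033]
orientation: [[-0.479, 0.878, 0.001], [0.878, 0.479, -0.001], [-0.001, 0.0, -1.0]]
wrist_force: [-3.1, 2.1, 9.6]
finger_gap: 0.007
finger_force: 5.1
```

Run:
```python
from h import *
for i in range(3): fix([0,0,103]);cap('side')
```

```text
fixture-frame TCP mm [  0.4424   0.05   103.2704]
t 22.9 pos [ 0.4938 -0.3049  0.1033] yaw 118.64719042680174 q [-0.6334  0.5436  1.6698  0.      0.9272 -1.1334] F [-3.1078  2.0786  9.5903] gap 0.006710118743314336 ff 5.130758110503848
tool shift [ 0.0004 -0.      0.0003] turn 0.000823628323111884
fixture-frame TCP mm [  0.4255   0.0279 103.2531]
t 22.95 pos [ 0.4937 -0.3049  0.1033] yaw 118.64880702551972 q [-0.6334  0.5436  1.6698  0.      0.9272 -1.1334] F [-3.2182  2.5196  9.2022] gap 0.003795363672581617 ff 5.130143151454831
tool shift [ 0.0004 -0.      0.0003] turn 0.0008518432934240366
fixture-frame TCP mm [  0.4558   0.0727 103.303 ]
t 23.0 pos [ 0.4938 -0.3049  0.1033] yaw 118.65009116429911 q [-0.6333  0.5436  1.6697  0.      0.9272 -1.1334] F [-3.0895  1.8651 10.6145] gap 0.004177757414127221 ff 5.130377420819059
tool shift [ 0.0005 -0.0001  0.0003] turn 0.0008742557431770542
```

>>> move_arm --commands '[[[0,0,0.0007],0,1],[[0,0,0],0,1],[[0,0,0],0,1],[[0,0,0],0,1],[[0,0,0],0,1]]'

```text
clock: 23.55
ee_pos: [0.4938, -0.3049, 0.1032]
orientation: [[-0.479, 0.878, 0.001], [0.878, 0.479, -0.001], [-0.001, 0.001, -1.0]]
wrist_force: [-5.2, 4.0, 16.5]
finger_gap: 0.004
finger_force: 8.5
```

Run:
```python
from h import *
for i in range(3): fix([0,0,103]);cap('side')
```

```text
fixture-frame TCP mm [  0.5115   0.1156 103.203 ]
t 23.55 pos [ 0.4938 -0.3049  0.1032] yaw 118.64977307458385 q [-0.6333  0.5437  1.6698  0.      0.9267 -1.1334] F [-5.2196  4.0148 16.5202] gap 0.0037775413841847905 ff 8.461313535226509
tool shift [ 0.0005 -0.0001  0.0002] turn 0.0008687040303289558
fixture-frame TCP mm [  0.5199   0.106  103.2057]
t 23.6 pos [ 0.4938 -0.3049  0.1032] yaw 118.65092917715795 q [-0.6333  0.5437  1.6698 -0.      0.9268 -1.1334] F [-5.0814  3.9993 17.5137] gap 0.0011916293440774322 ff 8.46018239564728
tool shift [ 0.0005 -0.0001  0.0002] turn 0.000888881826737787
fixture-frame TCP mm [  0.5015   0.0989 103.2313]
t 23.65 pos [ 0.4938 -0.3049  0.1032] yaw 118.65057659665288 q [-0.6333  0.5436  1.6698  0.      0.9268 -1.1334] F [-4.8143  3.7615 17.4459] gap 0.004928303556091908 ff 8.460656156530604
tool shift [ 0.0005 -0.0001  0.0002] turn 0.0008827281360460459
```

The force stepped from 10 to 17 N with no further travel (103.2 mm), so the relay is on the hard stop. I'll hand it in while holding.

```bash
python3 -c "
from bench import ticket
print(ticket.sign_off())"
```

```text
the job is handed in; nothing more can be done
None
```

The relay is in the pocket, the lid is shut past its catch, and the job was handed in with the fingertips holding the knob down at about 17 N, the relay on its seat; sign-off gave no verdict.

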